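# Slide a circuit board under the inspection microscope

### The arm

A 7-joint arm with a two-finger parallel gripper is mounted at the origin on the work surface. World frame = base frame: x ahead of the robot, y to its left, z up, the work surface at z = 0. Lengths are in m, angles in degrees, forces in N, time in s.
With the tool pointing down it reaches from about 0.425 to 0.875 m from the base axis. Payload 4.7 kg.
Tool frame: the origin (TCP) lies at the very end of the fingers, on their centre line; the grasp point (between the pads) lies env.grip_point_offset behind it (env.grip_point_offset is the distance from the TCP to the grasp point, in m); z points along the fingers, y is the direction in which the jaws open and shut (so a half turn about z gives the same grasp; the last joint's range is limited). The gripper opens to 87 mm and grips with 3 to 60 N. Pads are 19 mm wide; open, the fingers measure 117 mm over their backs; the gripper's body (75 mm by 190 mm) begins 51 mm behind the grasp point.
Start: joints at [-67.832, 18.392, -4.016, 83.108, 1.295, 78.541, -3.26], TCP at [0.237, 0.605, 0.223] pointing down, gripper open.
Joint ranges: [-163.93, 163.93], [-17.29, 119.83], [-79.2, 71.16], [3.27, 140.29], [-89.18, 269.18], [5.43, 117.66], [-154.24, 154.24]. Speed limits (degrees/s): [147.25, 147.25, 180, 180, 180, 180, 180].

### API

Orientations are given as [roll, pitch, yaw] about the fixed x, y, z axes, in that order (R = Rz(yaw) Ry(pitch) Rx(roll)).
In Python, from cell import env gives the robot as it stands.
- The arm moves only by the tool send_rows, never from a script. Its argument "plan" is a list of rows, each a list of 7 numbers: the finger opening in mm, from 0 to 87, then the shift along the tool's x, y, z in mm, then the turn, a rotation vector about the tool's x, y, z in rad. A call has 1 to 12 rows; each row shifts and turns the commanded pose from where the row before left it, along the tool's axes as they then stand; what a row does not reach is not made up. A row lasts 1/10 s, in which the tool goes at most 50 mm and 8.59 degrees, less where a joint would pass 70% of its speed; a pose out of reach is approached as far as the arm can. A call is refused whole if a number of a shift passes 50 or a number of a turn 0.15, either way. A call with a gripper value outside its range is refused whole. The fingers move at their own pace and stop on an object; "grip_force" is the grip in N (left out, the last holds). Time passes only in rows, so rows that do not move let the fingers close. It gives the time, the measured TCP pose, the force and the opening at its end, in the units of the state.
- env.get_obs(): the state, without advancing time (a new reading comes with each control period).
- env.read_camera(name): name is "side" or "top" or "wrist"; returns the picture (480x640x3 uint8, red, green, blue); there is no depth.
- env.get_calibration(name): a dict with "fx", "fy", "cx", "cy" (pixels), "k1" (the pictures are not rectified: a ray, as slopes to the right and down, at radius r is drawn at 1 + k1 r^2 times it, then the intrinsics apply), "extrinsics" (4x4, takes a point from camera to world coordinates). Camera axes: x right, y down, z forward; pixel columns grow to the right and rows downward; lengths in m; the calibration is good to about 2 mm. A picture is of the moment at which its call begins: read the wrist's pose just before it. get_calibration takes no time and is no camera call; for the wrist camera it gives the pose at the moment of the call.
- env.sign_off(): hands the job in, once; it reports no verdict.
Trained networks look in the newest picture that a camera, given by its name, has taken for a name from the list of things; names that differ only in an ending like _2 or _b are one class to them, and where a whole thing is asked for, a point or a joint stands for the part that bears it (a point fixed in the world has none). Each returns a list of dicts, best first, with "confidence" (0 to 1); they miss things now and then, are a little off and sometimes report something else, mostly with a low value. They report only what shows in the picture. A call takes as long as a camera call.
- env.regions_of(camera, query): "region" (480x640 bool, what is visible of it) and "rect" ([left, top, right, bottom] in pixels, round what is visible of it).
The state is a dict: "time_s": time; "qpos": joint angles; "joint_velocities": joint speeds; "effort": joint torques, N m; "tool_pos": TCP position; "tool_rot": TCP orientation; "force": force on the tool from outside, world axes, zero at the start; "wrist_torque": the same for the moment, N m; "grip_width": finger opening in m.
Only numpy, scipy, OpenCV 4.12 (cv2) and the standard library are available. Lean on these libraries where they do the work, as an engineer would, in place of code of your own. Each camera call takes 0.05 s, during which the arm holds its last target. There are 200 camera calls.

### The job

Take the board carrier that holds the L-shaped circuit board and slide it, board end first, in between the two guide rails under the microscope until its front edge rests against the stop, so that the board lies straight and flat on the bench under the lens. Let go of it there, and leave the other carrier where it is.

Things in the scene. Friction and masses are not known exactly. Their poses are not given: they have to be found in the camera images.
- carrier_l: Carrier to move: flat black paddle, 6 mm thick, about 250 g, on the bench. Origin: underside, below its grip's centre; x to the board end, z up. Grip: upright aluminium block, 34 mm long (x), 14 mm wide (y), 6 to 48 mm high; held across y it lifts or drags all. Stem 24 mm wide from x = -15 mm to the board plate at x 115 to 185 mm, 56 mm wide, with an L-shaped green board (top 9.5 mm high).
- carrier_l_board (a point): Centre of the top of carrier_l's board plate: 150 mm along the carrier's x from its origin, 6 mm above its underside. With the plate against the stop it is 1 mm past the guide's origin, along the guide's x.
- carrier_rect: The other carrier, the same paddle and grip and the same origin and axes, but with a rectangular green circuit board (52 x 40 mm). It stays where it is.
- guide: Fixed video microscope and guide. Origin: bench under the lens; x: sliding-in direction, z up. Rails 14 mm high, 12 mm thick, from x = -75 mm (open mouth) to 55 mm; inner faces at y = +-38 mm. Stop bar, 14 mm high, face at x = 36 mm. Round head, 80 mm wide, over the origin, 99 to 312 mm high; boom 242 to 268 mm high to the column at x = 190 mm (362 mm high), its foot x 115 to 245 mm, 160 mm wide.

How it is judged:
By the outcome, as a careful person would: the job done as asked, in the order asked, and still so for the second after the job is handed in, with the robot touching nothing.
It also fails if it takes over 42 s, if anything falls off the work surface, if the arm or the gripper's body presses on something with over 40 N, if the wrist force passes 120 N, or if a joint passes its speed limit or range.

## Working session

There is one attempt and no reset: what is moved stays moved. The work goes in short steps, Python scripts to look and compute and a tool call to move; the robot and the scene stay as the last step left them, time stands still between calls to the robot, and variables do not carry over. Pictures are saved under pics/ and viewed, about 8 in all and at most 12, crops included, and the job is handed in when it is done.

Besides the shell and the picture viewer there is one more tool, called after ">>>" as name(argument=value, ...) on one line, values as JSON. send_rows: Moves the arm, as the interface text tells. Its arguments: {"type":"object","properties":{"plan":{"type":"array"},"grip_force":{"type":"number"}},"required":["plan"]}

```bash
mkdir -p pics; ls; python3 - <<'E'
from cell import env
import cv2,numpy as np
o=env.get_obs();print(o,env.grip_point_offset)
for c in ("top","side"):
    im=env.read_camera(c);cv2.imwrite(f"pics/{c}0.png",im[:,:,::-1])
    k=env.get_calibration(c);print(c,k)
    for q in ("carrier_l","carrier_rect","guide","carrier_l_board"):
        for r in env.regions_of(c,q): print(q,r["confidence"],r["rect"],r["region"].sum())
E
```

```text
pics
{'time_s': 0.0, 'qpos': array([-67.83268043,  18.43687983,  -4.0148643 ,  83.17839932,
         1.29640507,  78.54031379,  -3.25992188]), 'joint_velocities': array([-0.02964033, -0.05966322,  0.00154144, -0.07245841, -0.03609136,
        0.00225396,  0.04833586]), 'effort': array([-6.13786688e-05, -4.91290069e+01, -4.03837077e-01, -3.12521124e+01,
       -6.36851834e-02,  4.37316787e-02,  1.98548432e-04]), 'tool_pos': array([0.23659409, 0.60479038, 0.2214555 ]), 'tool_rot': array([-1.79889731e+02,  7.53530784e-03,  1.58642240e+02]), 'force': array([ 0.03133986, -1.51767089, -0.15078452]), 'wrist_torque': array([-0.00845264,  0.0388619 ,  0.00966198]), 'grip_width': 0.08666467272129887} 0.0187
top {'fx': 473.43154718843596, 'fy': 473.43154718843596, 'cx': 318.65693570746504, 'cy': 243.79931359662558, 'k1': 0.015905526642260446, 'extrinsics': array([[-0.01253279, -0.99812205,  0.05996089,  0.49813388],
       [-0.99990204,  0.01213623, -0.00697332, -0.02132655],
       [ 0.00623252, -0.06004241, -0.99817637,  0.84152621],
       [ 0.        ,  0.        ,  0.        ,  1.        ]])}
carrier_l 0.83 [333.6, 165.1, 456.0, 207.6] 2325
carrier_rect 0.85 [350.7, 252.0, 471.8, 292.8] 2237
guide 0.74 [0.8, 160.6, 197.8, 262.8] 11388
carrier_l_board 0.93 [334.2, 164.4, 456.2, 207.4] 2253
side {'fx': 508.40914654906396, 'fy': 508.40914654906396, 'cx': 320.30787774421816, 'cy': 240.55668315833483, 'k1': -0.02348985611148485, 'extrinsics': array([[ 0.80176162, -0.42611859,  0.41904802,  0.10106949],
       [-0.59750004, -0.5561296 ,  0.57767947, -0.63303692],
       [-0.01311496, -0.71354244, -0.70048925,  0.76385416],
       [ 0.        ,  0.        ,  0.        ,  1.        ]])}
carrier_l 0.79 [365.0, 231.2, 436.8, 301.7] 1425
carrier_rect 0.79 [309.5, 269.0, 377.1, 355.0] 1798
guide 0.85 [194.4, 0.0, 291.7, 197.8] 6692
carrier_l_board 0.78 [364.2, 229.3, 434.4, 299.9] 1534
```

View pics/top0.png

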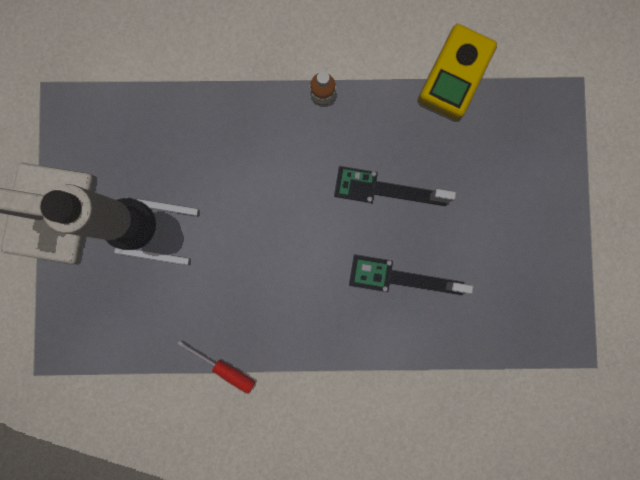

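View pics/side0.png

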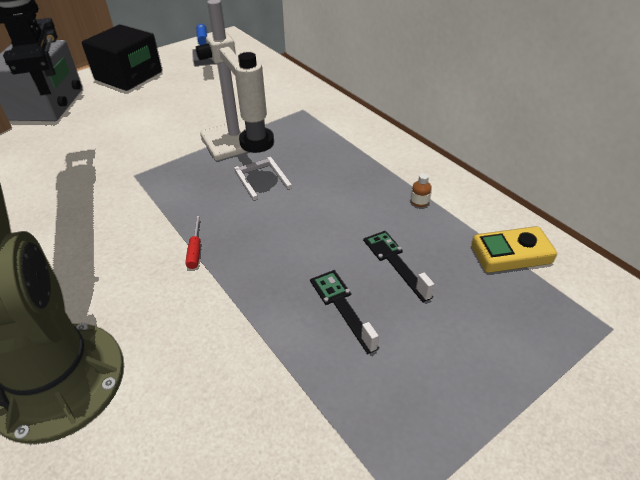

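The top picture shows the L-board carrier as the upper one, with its plate at (356,185) and grip at (445,195). The rectangular one is below it at (371,273). The guide rails are on the left, with mouth tips at about (197,212) and (188,262), and its slide direction is image-left (+y). Next I fit the poses.

```bash
cat > h.py <<'E'
from cell import env
import cv2,numpy as np
from scipy.optimize import minimize
from scipy.spatial.transform import Rotation as R
def proj(k,P):
    P=np.atleast_2d(P); E=np.linalg.inv(k["extrinsics"]); c=P@E[:3,:3].T+E[:3,3]
    s=c[:,:2]/c[:,2:]; s=s*(1+k["k1"]*(s**2).sum(1,keepdims=True))
    return s*[k["fx"],k["fy"]]+[k["cx"],k["cy"]]
def back(k,uv,z):
    uv=np.atleast_2d(uv).astype(float); s0=(uv-[k["cx"],k["cy"]])/[k["fx"],k["fy"]]; s=s0.copy()
    for _ in range(8): s=s0/(1+k["k1"]*(s**2).sum(1,keepdims=True))
    d=np.c_[s,np.ones(len(s))]@k["extrinsics"][:3,:3].T; o=k["extrinsics"][:3,3]
    return o+d*((z-o[2])/d[:,2])[:,None]
def box(x0,x1,y0,y1,z0,z1): return np.array([[x,y,z] for x in(x0,x1) for y in(y0,y1) for z in(z0,z1)])
CAR=[box(-.015,.12,-.012,.012,0,.006),box(.115,.185,-.028,.028,0,.0075),box(-.017,.017,-.007,.007,.006,.048)]
RAIL=[box(-.075,.055,.038,.05,0,.014),box(-.075,.055,-.05,-.038,0,.014),box(.036,.048,-.038,.038,0,.014)]
def place(p,B):
    c,s=np.cos(p[2]),np.sin(p[2]); return B@np.array([[c,-s,0],[s,c,0],[0,0,1]]).T+[p[0],p[1],0]
def sil(k,p,parts,S=4):
    m=np.zeros((480*S,640*S),np.uint8)
    for B in parts:
        h=cv2.convexHull(((proj(k,place(p,B))+.5)*S).astype(np.float32)); cv2.fillConvexPoly(m,np.round(h).astype(np.int32),255)
    return cv2.resize(m,(640,480),interpolation=cv2.INTER_AREA)/255.
def fit(views,p0,parts):  # views: [(calib, mask)]
    f=lambda q:sum(1-np.minimum(a:=sil(k,q/[1,1,.2],parts),m).sum()/np.maximum(a,m).sum() for k,m in views)
    q0=np.array(p0)*[1,1,.2]
    r=minimize(f,q0,method="Nelder-Mead",options=dict(initial_simplex=q0+np.r_[np.zeros((1,3)),np.eye(3)*.015],xatol=1e-4,fatol=1e-4))
    return r.x/[1,1,.2],r.fun/len(views)
E
python3 - <<'E'
from h import *
V={}
for c in("top","side"):
    im=env.read_camera(c); V[c]=(env.get_calibration(c),im)
k=V["top"][0]
for q,g in(("carrier_l",(446,196)),("carrier_rect",(460,289))):
    g0=back(k,g,.048)[0]
    vs=[(V[c][0],env.regions_of(c,q)[0]["region"].astype(float)) for c in V]
    for v in(vs[:1],vs[1:],vs):
        p,e=fit(v,[g0[0],g0[1],1.45],CAR); print(q,p[:2].round(4),np.degrees(p[2]).round(2),round(e,3))
# guide: bright pixels in rails
print("mouth tips",back(k,[[197.5,213],[189,262]],.014))
big=[]
for c,(x,y,w,h) in dict(top=(95,185,130,90),side=(215,140,100,70)).items():
    big.append(cv2.resize(V[c][1][y:y+h,x:x+w,::-1],(780,(h*780)//w),interpolation=cv2.INTER_CUBIC)[:500 if c=="top" else 560])
cv2.imwrite("pics/g_top.png",big[0]);cv2.imwrite("pics/g_side.png",big[1])
E
```

```text
carrier_l [ 0.6284 -0.2416] 79.9 0.044
carrier_l [ 0.6258 -0.2437] 79.44 0.076
carrier_l [ 0.6276 -0.2419] 79.77 0.073
carrier_rect [ 0.4706 -0.2656] 80.22 0.048
carrier_rect [ 0.4676 -0.2671] 79.57 0.062
carrier_rect [ 0.4698 -0.2661] 80.18 0.077
mouth tips [[0.60451849 0.18462052 0.014     ]
 [0.51882938 0.19914105 0.014     ]]
```

View pics/g_top.png

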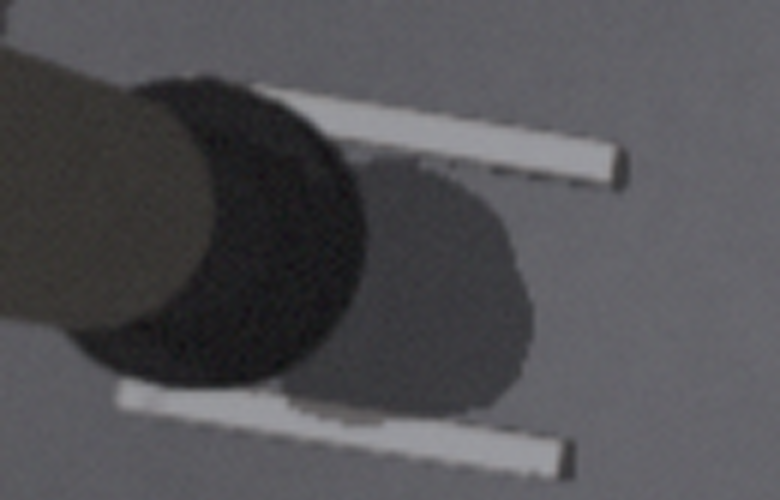

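The crop shows both rails' bright tops. The upper mouth corners are at (617,145) and (612,186), the lower ones at (565,438) and (560,479), and the lower rail's far end is at (118,380) to (118,408), all in crop pixels.

```bash
python3 - <<'E'
from h import *
from scipy.optimize import least_squares
k=env.get_calibration("top")
uv=np.array([[619,145],[613,185],[567,438],[560,479],[116,408],[121,380]])/6+[95,185]-.5+.08
G=np.array([[-.075,-.05,.014],[-.075,-.038,.014],[-.075,.038,.014],[-.075,.05,.014],[.055,.05,.014],[.055,.038,.014]])
r=least_squares(lambda q:(proj(k,place(q,G))-uv).ravel(),[.55,.28,1.7],x_scale=[.1,.1,.1])
print(r.x[:2],np.degrees(r.x[2]),r.fun.reshape(-1,2).round(2))
p=r.x
# outline check in side picture and top
for c in("side","top"):
    k=env.get_calibration(c);im=env.read_camera(c)[:,:,::-1]
    x,y,w,h=dict(top=(95,185,130,90),side=(225,150,75,55))[c];S=6 if c=="top" else 10
    b=cv2.resize(im[y:y+h,x:x+w],(w*S,h*S),interpolation=cv2.INTER_CUBIC)
    for B in RAIL:
        t=proj(k,place(p,B[[1,3,7,5]]));cv2.polylines(b,[np.round((t+.5-[x,y])*S).astype(np.int32)],True,(0,0,255))
    cv2.imwrite(f"pics/gf_{c}.png",b)
E
```

```text
[0.5755621  0.26669928] 80.5464947495361 [[-0.17 -0.31]
 [-0.31 -0.25]
 [ 0.04  0.44]
 [ 0.04  0.42]
 [-0.    0.92]
 [ 0.4  -1.22]]
```

View pics/gf_side.png

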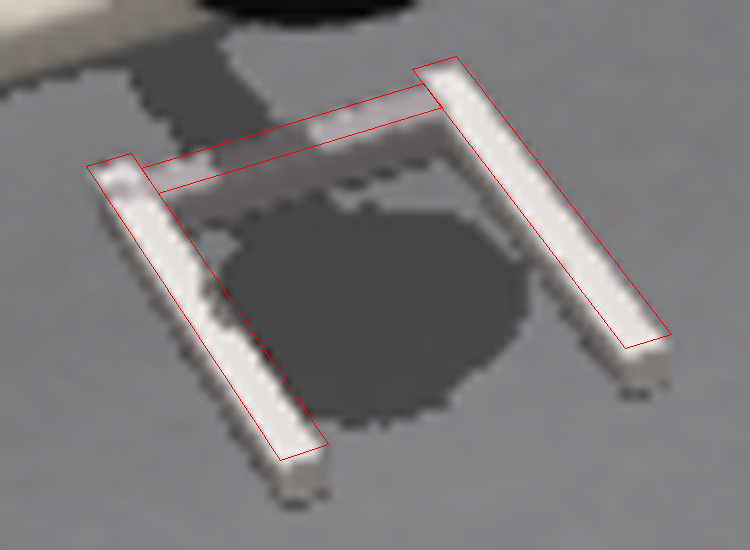

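The guide fits at about (0.576, 0.267) with yaw 80.5°, and the side view agrees to about 1 mm. First I go up and back, clear of the microscope.

>>> send_rows(plan=[[87, -12, -26, -26, 0, 0, 0], [87, -12, -26, -26, 0, 0, 0], [87, -12, -26, -26, 0, 0, 0], [87, -12, -26, -26, 0, 0, 0], [87, -12, -26, -26, 0, 0, 0], [87, -12, -26, -26, 0, 0, 0], [87, -12, -26, -26, 0, 0, 0]])

```text
time_s: 1.6
tool_pos: [0.2486, 0.4039, 0.4059]
tool_rot: [180.0, 0.0, 158.6]
force: [-0.2, 0.6, -0.3]
grip_width: 0.0869
```

```bash
cat >> h.py <<'E'
def rows(p,yaw,q,yaw2,n):
    "TCP p,yaw -> q,yaw2 (m,deg) in n rows: list of tool-frame shifts mm and z turn rad"
    p=np.array(p);q=np.array(q);d=(q-p)/n*1000;out=[]
    for i in range(n):
        y=np.radians(yaw+(yaw2-yaw)*i/n);c,s=np.cos(y),np.sin(y)
        out.append([round(d[0]*c+d[1]*s),round(d[0]*s-d[1]*c),round(-d[2])])
    return out,round(np.radians(yaw-yaw2)/n,3)
E
python3 - <<'E'
from h import *
o=env.get_obs();print(o["time_s"],o["tool_pos"],o["tool_rot"],o["qpos"].round(1))
C=[.45,.13,.40]
print(rows(o["tool_pos"],o["tool_rot"][2],C,120,8))
print(rows(C,120,[.64,-.16,.30],79.8,9))
E
```

```text
1.6 [0.24863984 0.40391605 0.40585588] [1.79957638e+02 7.77264414e-03 1.58644186e+02] [-61.3  -4.5  -0.3  87.9  -0.   96.5   7.1]
([[-36, -23, 1], [-38, -20, 1], [-39, -16, 1], [-40, -13, 1], [-41, -10, 1], [-42, -6, 1], [-42, -2, 1], [-42, 1, 1]], np.float64(0.084))
([[-38, 2, 11], [-38, 5, 11], [-38, 8, 11], [-37, 11, 11], [-36, 14, 11], [-35, 17, 11], [-33, 19, 11], [-32, 22, 11], [-30, 24, 11]], np.float64(0.078))
```

>>> send_rows(plan=[[87, -36, -23, 1, 0, 0, 0.084], [87, -38, -20, 1, 0, 0, 0.084], [87, -39, -16, 1, 0, 0, 0.084], [87, -40, -13, 1, 0, 0, 0.084], [87, -41, -10, 1, 0, 0, 0.084], [87, -42, -6, 1, 0, 0, 0.084], [87, -42, -2, 1, 0, 0, 0.084], [87, -42, 1, 1, 0, 0, 0.084]])

```text
time_s: 2.4
tool_pos: [0.45, 0.1308, 0.3969]
tool_rot: [179.9, -0.0, 119.9]
force: [0.1, 0.7, 0.7]
grip_width: 0.0872
```

>>> send_rows(plan=[[87, -38, 2, 11, 0, 0, 0.078], [87, -38, 5, 11, 0, 0, 0.078], [87, -38, 8, 11, 0, 0, 0.078], [87, -37, 11, 11, 0, 0, 0.078], [87, -36, 14, 11, 0, 0, 0.078], [87, -35, 17, 11, 0, 0, 0.078], [87, -33, 19, 11, 0, 0, 0.078], [87, -32, 22, 11, 0, 0, 0.078], [87, -30, 24, 11, 0, 0, 0.078], [87, 0, 0, 0, 0, 0, 0], [87, 0, 0, 0, 0, 0, 0]])

```text
time_s: 3.5
tool_pos: [0.6392, -0.158, 0.2966]
tool_rot: [-179.9, 0.0, 79.8]
force: [-0.2, 0.3, -0.3]
grip_width: 0.0871
```

```bash
python3 - <<'E'
from h import *
o=env.get_obs();k=env.get_calibration("wrist");im=env.read_camera("wrist")
print(o["time_s"],o["tool_pos"],o["tool_rot"],k["extrinsics"].round(3))
cv2.imwrite("pics/w1.png",im[:,:,::-1])
for r in env.regions_of("wrist","carrier_l"): print(r["confidence"],r["rect"])
E
```

```text
3.5 [ 0.6392145  -0.15804765  0.29663677] [-1.79896594e+02  3.44430043e-02  7.98449891e+01] [[ 0.984 -0.169 -0.053  0.654]
 [-0.177 -0.943 -0.281 -0.081]
 [-0.003  0.286 -0.958  0.457]
 [ 0.     0.     0.     1.   ]]
0.91 [297.4, 120.8, 341.0, 287.9]
```

View pics/w1.png

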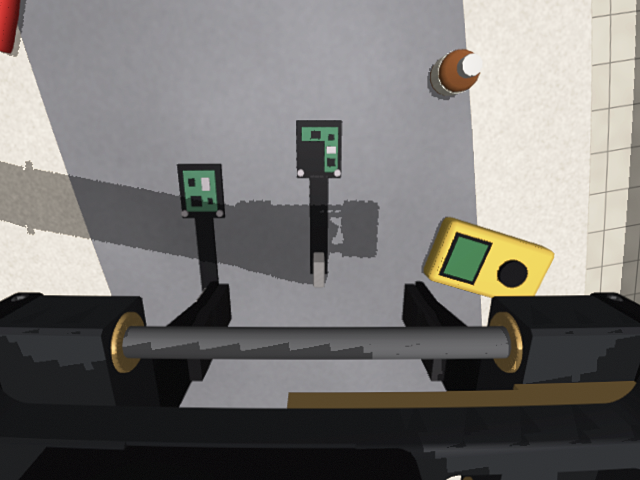

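The wrist view shows the L-board plate at (319,148) with its grip at (319,268), well centred. The rectangular carrier is on the left at (201,190). I refine the pose from here.

```bash
python3 - <<'E'
from h import *
k=env.get_calibration("wrist");env.read_camera("wrist")
m=env.regions_of("wrist","carrier_l")[0]["region"].astype(float)
p,e=fit([(k,m)],[.628,-.242,1.39],CAR);print(p,np.degrees(p[2]),e)
o=env.get_obs()
print(rows(o["tool_pos"],79.8,[.6275,-.242,.12],79.8,6))
E
```

```text
[ 0.62650609 -0.24149141  1.39184168] 79.74665381991123 0.04095817396396839
([[-15, 1, 30], [-15, 1, 30], [-15, 1, 30], [-15, 1, 30], [-15, 1, 30], [-15, 1, 30]], np.float64(0.0))
```

>>> send_rows(plan=[[87, -14, 0.5, 30, 0, 0, 0], [87, -14, 0.5, 30, 0, 0, 0], [87, -14, 0.5, 30, 0, 0, 0], [87, -14, 0.5, 30, 0, 0, 0], [87, -14, 0.5, 30, 0, 0, 0], [87, -14, 0.5, 30, 0, 0, 0], [87, 0, 0, 21, 0, 0, 0], [87, 0, 0, 21, 0, 0, 0], [87, 0, 0, 21, 0, 0, 0], [87, 0, 0, 21, 0, 0, 0], [87, 0, 0, 21, 0, 0, 0], [87, 0, 0, 0, 0, 0, 0]])

```text
time_s: 4.9
tool_pos: [0.6263, -0.2379, 0.0103]
tool_rot: [-179.8, -0.1, 80.0]
force: [-0.5, 1.1, -0.3]
grip_width: 0.0868
```

>>> send_rows(plan=[[30, 0, 0, 0, 0, 0, 0], [30, 0, 0, 0, 0, 0, 0], [30, 0, 0, 0, 0, 0, 0], [30, 0, 0, 0, 0, 0, 0], [5, 0, 0, 0, 0, 0, 0], [5, 0, 0, 0, 0, 0, 0], [5, 0, 0, 0, 0, 0, 0], [5, 0, 0, 0, 0, 0, 0], [5, 0, 0, 0, 0, 0, 0], [5, 0, 0, 0, 0, 0, 0]], grip_force=45)

```text
time_s: 5.9
tool_pos: [0.6277, -0.2406, 0.0125]
tool_rot: [-180.0, -0.0, 79.9]
force: [-0.0, 0.7, 1.4]
grip_width: 0.0148
```

The grip is held, with a width of about 14 mm. Now I drag it forward first, then sideways into line with the mouth.

>>> send_rows(plan=[[5, 15, 0, 0, 0, 0, 0], [5, 20, 0, 0, 0, 0, 0], [5, 20, 0, 0, 0, 0, 0], [5, 20, 0, 0, 0, 0, 0], [5, 20, 0, 0, 0, 0, 0], [5, 20, 0, 0, 0, 0, 0], [5, 20, 0, 0, 0, 0, 0], [5, 20, 0, 0, 0, 0, 0], [5, 20, 0, 0, 0, 0, 0], [5, 20, 0, 0, 0, 0, 0], [5, 15, 0, 0, 0, 0, 0], [5, 0, 0, 0, 0, 0, 0]])

```text
time_s: 7.1
tool_pos: [0.6652, -0.0291, 0.0125]
tool_rot: [-180.0, -0.1, 80.2]
force: [0.1, 1.2, 0.8]
grip_width: 0.0139
```

>>> send_rows(plan=[[5, 0, -8, 0, 0, 0, 0], [5, 0, -15, 0, 0, 0, 0], [5, 0, -15, 0, 0, 0, 0], [5, 0, -15, 0, 0, 0, 0], [5, 0, -15, 0, 0, 0, 0], [5, 0, -15, 0, 0, 0, 0], [5, 0, -15, 0, 0, 0, 0], [5, 0, -15, 0, 0, 0, 0], [5, 0, -15, 0, 0, 0, 0], [5, 0, -6, 0, 0, 0, 0], [5, 0, 0, 0, 0, 0, 0], [5, 0, 0, 0, 0, 0, 0]])

```text
time_s: 8.3
tool_pos: [0.5324, -0.0108, 0.0125]
tool_rot: [-180.0, 0.0, 79.9]
force: [-0.3, 0.2, -1.8]
grip_width: 0.0135
```

```bash
python3 - <<'E'
from h import *
o=env.get_obs();print(o["time_s"],o["tool_pos"],o["tool_rot"],o["grip_width"],o["force"])
ims=[]
for c in("top","wrist"):
    k=env.get_calibration(c);im=env.read_camera(c)[:,:,::-1].copy()
    R_=env.regions_of(c,"carrier_l")
    if c=="top" and R_:
        p,e=fit([(k,R_[0]["region"].astype(float))],[o["tool_pos"][0],o["tool_pos"][1],1.4],CAR);print(c,p,np.degrees(p[2]),e)
    pc=[*o["tool_pos"][:2],np.radians(o["tool_rot"][2])]
    for B,q in [(b,(.5756,.2667,np.radians(80.5))) for b in RAIL]+[(CAR[1],pc)]:
        cv2.polylines(im,[np.round(proj(k,place(q,B[[1,3,7,5]]))*8).astype(np.int32)],True,(0,0,255),1,cv2.LINE_AA,3)
    ims.append(im)
cv2.imwrite("pics/w2.png",cv2.resize(ims[1],(800,600),interpolation=cv2.INTER_CUBIC))
cv2.imwrite("pics/t2.png",cv2.resize(ims[0][150:300,70:370],(800,400),interpolation=cv2.INTER_CUBIC))
E
```

```text
8.3 [ 0.53243958 -0.01083038  0.01247394] [-1.79991983e+02  1.12123791e-03  7.98792173e+01] 0.013533017805527254 [-0.32749918  0.17855164 -1.78315061]
top [ 0.5344933  -0.01143258  1.39866192] 80.13742493967239 0.4605162240639311
```

View pics/w2.png

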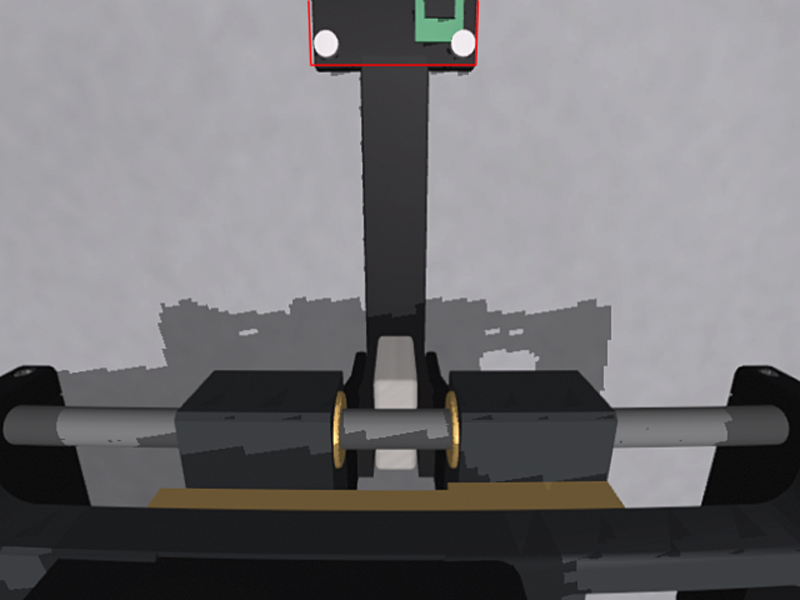

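View pics/t2.png

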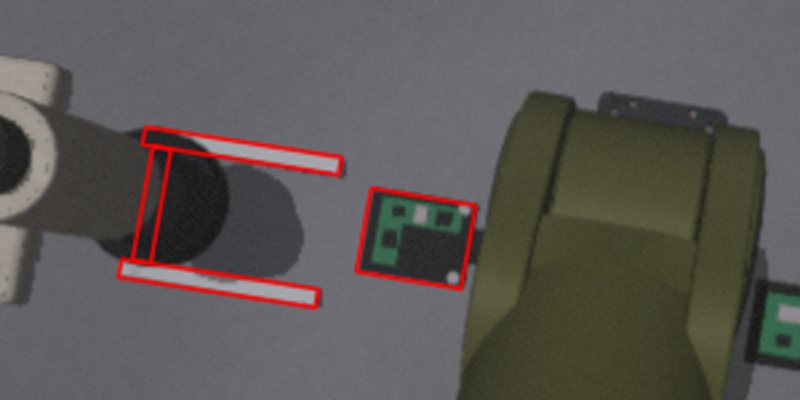

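The overlay at the tool pose matches the plate, so the carrier is rigidly held and followed straight. It sits about 3 mm to one side of the guide's axis and 0.6° off in yaw. I correct both and slide in 115 mm of the 132 mm to the stop.

>>> send_rows(plan=[[5, 0, -3, 0, 0, 0, -0.01], [5, 10, 0, 0, 0, 0, 0], [5, 10, 0, 0, 0, 0, 0], [5, 10, 0, 0, 0, 0, 0], [5, 10, 0, 0, 0, 0, 0], [5, 10, 0, 0, 0, 0, 0], [5, 10, 0, 0, 0, 0, 0], [5, 10, 0, 0, 0, 0, 0], [5, 10, 0, 0, 0, 0, 0], [5, 10, 0, 0, 0, 0, 0]])

```text
time_s: 9.5
tool_pos: [0.5446, 0.0798, 0.0126]
tool_rot: [180.0, -0.0, 80.5]
force: [1.1, -0.6, -2.2]
grip_width: 0.0137
```

>>> send_rows(plan=[[5, 8, 0, 0, 0, 0, 0], [5, 8, 0, 0, 0, 0, 0], [5, 6, 0, 0, 0, 0, 0], [5, 3, 0, 0, 0, 0, 0], [5, 0, 0, 0, 0, 0, 0], [5, 0, 0, 0, 0, 0, 0]])

```text
time_s: 10.1
tool_pos: [0.5486, 0.1033, 0.0126]
tool_rot: [180.0, 0.0, 80.5]
force: [-0.0, 0.2, -1.9]
grip_width: 0.0139
```

```bash
cat > look.py <<'E'
from h import *
import sys
o=env.get_obs();p=o["tool_pos"];th=np.radians(80.5);d=p[:2]-[.5756,.2667];u=np.array([np.cos(th),np.sin(th)])
print(o["time_s"],p,o["tool_rot"],o["force"],"guide x,y",d@u,d@[-u[1],u[0]])
ims=[]
for c in("side","top"):
    k=env.get_calibration(c);im=env.read_camera(c)[:,:,::-1]
    x,y,w,h=dict(top=(95,180,130,90),side=(215,140,100,70))[c];S=6 if c=="top" else 8
    b=cv2.resize(im[y:y+h,x:x+w],(w*S,h*S),interpolation=cv2.INTER_CUBIC)
    cv2.imwrite(f"pics/{c}_{sys.argv[1]}.png",b)
E
python3 look.py a
```

```text
10.1 [0.54860298 0.10334884 0.01258177] [1.79998832e+02 3.33514133e-03 8.04750303e+01] [-0.01401961  0.18311764 -1.9003529 ] guide x,y -0.16556669380692382 -0.0003339487773771077
```

View pics/side_a.png

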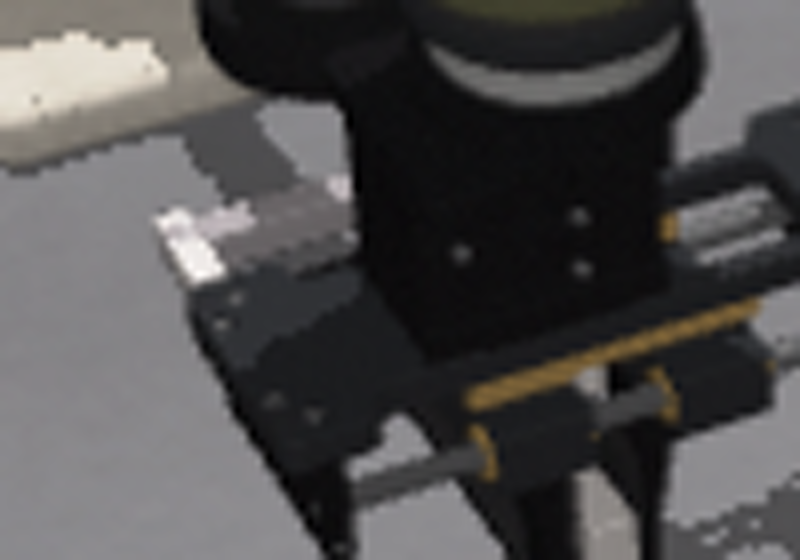

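The gripper blocks the side view, but the forces stay near zero. I continue slowly to the stop by force.

>>> send_rows(plan=[[5, 3, 0, 0, 0, 0, 0], [5, 4, 0, 0, 0, 0, 0], [5, 4, 0, 0, 0, 0, 0], [5, 2, 0, 0, 0, 0, 0], [5, 0, 0, 0, 0, 0, 0]])

```text
time_s: 10.7
tool_pos: [0.5508, 0.1172, 0.0126]
tool_rot: [180.0, -0.0, 80.5]
force: [0.4, 1.5, -1.8]
grip_width: 0.0136
```

>>> send_rows(plan=[[5, 1, 0, 0, 0, 0, 0], [5, 1, 0, 0, 0, 0, 0], [5, 0, 0, 0, 0, 0, 0]])

```text
time_s: 11.0
tool_pos: [0.5512, 0.1185, 0.0126]
tool_rot: [180.0, -0.0, 80.5]
force: [0.2, 0.2, -1.9]
grip_width: 0.0138
```

>>> send_rows(plan=[[5, 1, 0, 0, 0, 0, 0], [5, 0, 0, 0, 0, 0, 0]])

```text
time_s: 11.2
tool_pos: [0.5513, 0.1195, 0.0126]
tool_rot: [180.0, -0.0, 80.5]
force: [0.7, -0.3, -2.0]
grip_width: 0.0137
```

```bash
python3 look.py b
```

```text
11.2 [0.55131017 0.11949324 0.01258528] [ 1.79993205e+02 -9.80052156e-03  8.04879118e+01] [ 0.70021938 -0.30161311 -1.97685213] guide x,y -0.1491968870103354 -0.0003394161205187429
```

>>> send_rows(plan=[[5, 1, 0, 0, 0, 0, 0], [5, 0, 0, 0, 0, 0, 0]])

```text
time_s: 11.5
tool_pos: [0.5514, 0.1205, 0.0126]
tool_rot: [180.0, -0.0, 80.5]
force: [-0.4, 0.1, -1.5]
grip_width: 0.0139
```

>>> send_rows(plan=[[5, 1, 0, 0, 0, 0, 0], [5, 0, 0, 0, 0, 0, 0]])

```text
time_s: 11.7
tool_pos: [0.5515, 0.1209, 0.0125]
tool_rot: [-180.0, 0.0, 80.5]
force: [0.3, -0.3, -0.7]
grip_width: 0.0137
```

>>> send_rows(plan=[[5, 1, 0, 0, 0, 0, 0], [5, 0, 0, 0, 0, 0, 0]])

```text
time_s: 11.9
tool_pos: [0.5515, 0.121, 0.0125]
tool_rot: [-180.0, 0.1, 80.4]
force: [-1.5, -5.6, -0.8]
grip_width: 0.0134
```

>>> send_rows(plan=[[5, 1, 0, 0, 0, 0, 0], [5, 0, 0, 0, 0, 0, 0]])

```text
time_s: 12.1
tool_pos: [0.5515, 0.121, 0.0125]
tool_rot: [-180.0, 0.2, 80.4]
force: [-2.3, -6.0, 1.2]
grip_width: 0.0137
```

There is firm contact: the TCP stopped at guide x ≈ -148 mm with about -6 N. I release and rise straight up.

>>> send_rows(plan=[[40, 0, 0, 0, 0, 0, 0], [40, 0, 0, 0, 0, 0, 0], [40, 0, 0, 0, 0, 0, 0], [40, 0, 0, 0, 0, 0, 0], [40, 0, 0, 0, 0, 0, 0]])

```text
time_s: 12.6
tool_pos: [0.5521, 0.1239, 0.0127]
tool_rot: [180.0, -0.0, 80.5]
force: [0.2, -0.1, -0.7]
grip_width: 0.0387
```

>>> send_rows(plan=[[40, 0, 0, -10, 0, 0, 0], [40, 0, 0, -20, 0, 0, 0], [40, 0, 0, -30, 0, 0, 0], [60, -20, 0, -30, 0, 0, 0], [60, -40, 0, 0, 0, 0, 0], [60, -40, 0, 0, 0, 0, 0], [60, -40, 0, 0, 0, 0, 0], [60, -40, 0, 0, 0, 0, 0], [60, -40, 0, 0, 0, 0, 0], [60, -40, 0, 0, 0, 0, 0], [60, 0, 0, 0, 0, 0, 0], [60, 0, 0, 0, 0, 0, 0]])

```text
time_s: 13.8
tool_pos: [0.509, -0.134, 0.1032]
tool_rot: [179.9, -0.0, 80.3]
force: [-0.1, 0.5, 0.4]
grip_width: 0.0599
```

```bash
python3 look.py c; python3 - <<'E'
from h import *
vs=[]
for c in("side","top"):
    k=env.get_calibration(c);env.read_camera(c);r=env.regions_of(c,"carrier_l")
    for x in r: print(c,x["confidence"],x["rect"])
    if r: p,e=fit([(k,r[0]["region"].astype(float))],[.5513,.121,1.4],CAR);print(p,np.degrees(p[2]),e)
    print(c,[x["rect"] for x in env.regions_of(c,"carrier_rect")])
E
```

```text
13.8 [ 0.50895747 -0.13400778  0.10323672] [ 1.79946749e+02 -4.87630511e-02  8.03229190e+01] [-0.05328461  0.5059535   0.40051673] guide x,y -0.4062115083883481 -0.00040729144488683977
side 0.85 [244.9, 164.9, 291.4, 214.0]
side 0.55 [312.3, 271.8, 381.4, 353.1]
[0.54924962 0.11830663 1.39288613] 79.80649669613891 0.2137118436625236
side [[313.4, 271.1, 381.8, 352.2]]
top 0.8 [149.3, 216.7, 244.8, 249.2]
[0.55297515 0.11837069 1.40498542] 80.4997349050098 0.32857033938196545
top [[348.0, 251.4, 371.1, 288.3]]
```

View pics/side_c.png

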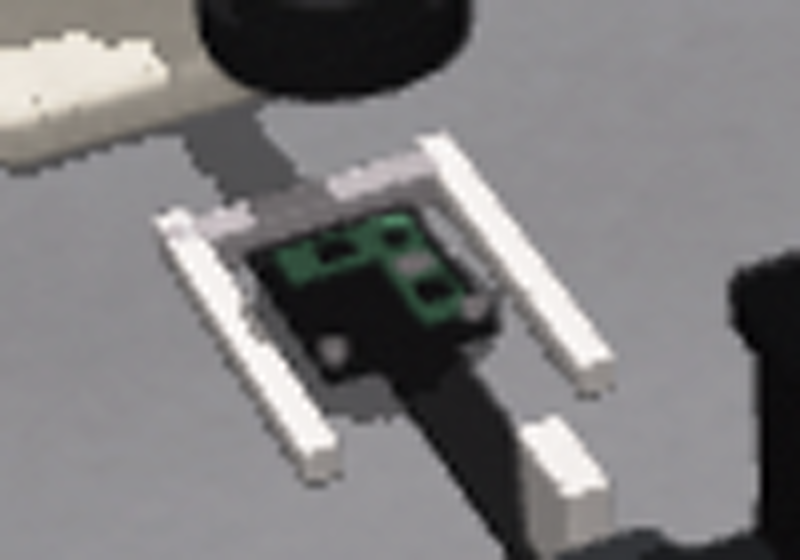

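The side crop shows the L board straight between the rails with its front at the stop bar, and the grip free. I move the arm well aside so I can check contact with the stop and that carrier_rect hasn't moved.

>>> send_rows(plan=[[60, 0, 0, -40, 0, 0, 0], [60, 0, 0, -40, 0, 0, 0], [60, -20, 0, -35, 0, 0, 0], [60, -35, 0, -20, 0, 0, 0.08], [60, -35, 0, 0, 0, 0, 0.08], [60, -35, 0, 0, 0, 0, 0.08], [60, -35, 0, 0, 0, 0, 0.08], [60, -35, 0, 0, 0, 0, 0.08], [60, -35, 0, 0, 0, 0, 0.08], [60, -35, 0, 0, 0, 0, 0.08], [60, -35, 0, 0, 0, 0, 0], [60, 0, 0, 0, 0, 0, 0]])

```text
time_s: 15.4
tool_pos: [0.382, -0.4057, 0.238]
tool_rot: [180.0, 0.2, 47.9]
force: [-0.7, 0.2, -0.4]
grip_width: 0.0602
```

```bash
python3 look.py d; python3 - <<'E'
from h import *
V=[]
o=env.get_obs();print(o["tool_pos"])
for c in("side","top"):
    k=env.get_calibration(c);im=env.read_camera(c)
    for q,g in(("carrier_l",[.5513,.121,1.4]),("carrier_rect",[.4698,-.2661,1.4])):
        r=env.regions_of(c,q)
        if r: p,e=fit([(k,r[0]["region"].astype(float))],g,CAR);print(c,q,r[0]["confidence"],r[0]["rect"],p[:2],np.degrees(p[2]),e)
    old=cv2.imread(f"pics/{c}0.png")[:,:,::-1]
    for x0,x1,y0,y1 in [dict(side=(300,390,260,360),top=(340,480,245,300))[c]]:
        a,b=[i[y0:y1,x0:x1].astype(np.float32).mean(2) for i in(old,im)]
        print(c,"rect shift px",cv2.phaseCorrelate(np.ascontiguousarray(a),np.ascontiguousarray(b)))
k=env.get_calibration("side");b=cv2.resize(env.read_camera("side")[150:205,225:300,::-1],(750,550),interpolation=cv2.INTER_CUBIC)
for B,q in[(x,(.5756,.2667,np.radians(80.5))) for x in RAIL]:
    t=proj(k,place(q,B[[1,3,7,5]]));cv2.polylines(b,[np.round((t+.5-[225,150])*10).astype(np.int32)],True,(0,0,255))
th=np.radians(80.5);q=(.5756-.149*np.cos(th),.2667-.149*np.sin(th),th)
t=proj(k,place(q,[[.185,-.028,.006],[.185,.028,.006],[.115,.028,.006],[.115,-.028,.006]]));cv2.polylines(b,[np.round((t+.5-[225,150])*10).astype(np.int32)],True,(0,255,255))
cv2.imwrite("pics/fin.png",b)
E
```

```text
15.4 [ 0.38203175 -0.40571474  0.2379672 ] [1.79969118e+02 1.50820300e-01 4.79043993e+01] [-0.7436381   0.24534689 -0.43238291] guide x,y -0.6951409556771739 0.07993313420052778
[ 0.38643491 -0.40158716  0.23754474]
side carrier_l 0.93 [247.0, 162.1, 293.8, 218.1] [0.55052452 0.11830853] 80.1941966152068 0.0858614928332172
side carrier_rect 0.59 [313.9, 275.7, 377.5, 354.7] [ 0.46627054 -0.26583418] 79.3527914186953 0.7776650761152778
side rect shift px ((0.41884002291124034, 1.1700039682454033), 0.11648783069186741)
top carrier_l 0.85 [146.8, 215.0, 245.6, 250.5] [0.55365692 0.11837479] 80.88328690750906 0.3347568460303708
top carrier_rect 0.83 [348.1, 253.5, 472.5, 293.5] [ 0.47019806 -0.26479405] 79.61209696519387 0.046362714778837244
top rect shift px ((0.026796207441876163, 0.05058955601158743), 1.0002638326750861)
```

View pics/fin.png

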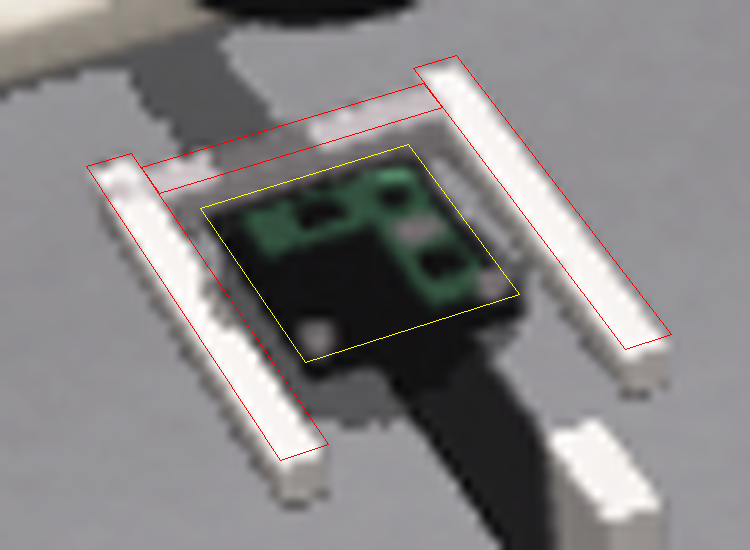

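```bash
python3 -c "
from cell import env
print(env.sign_off(), env.get_obs()['time_s'])"
```

```text
the job is handed in; nothing more can be done
the job is handed in; nothing more can be done
```

The L-board carrier is in the guide with its front edge against the stop, released, and the job is handed in after about 16 s on the robot's clock. I gripped it by its block, dragged it flat along the bench into line with the rails, and slid it in. I stopped when the arm was blocked with about 6 N, then let go and moved well clear.

**Checks that agreed:**
- **Against the stop:** when blocked, the tool was at guide x of about -147.7 mm. It had gripped about 1 mm ahead of the grip's centre, so the carrier was at about -149 mm, the seated position.
- **Straight:** the side view fits the carrier at 80.2°, against 80.5° for the guide.
- **Released:** the fingers came away without force.
- **Other carrier:** the top view shows carrier_rect shifted by less than 0.1 pixel.

**Checks that were weaker or disagreed:**
- **Position in the final pictures:** the side and top fits put the carrier 1 to 1.5 mm short of the seated position, and the last side crop could be read as a gap of 2 to 3 mm. That is near the 2 mm calibration error, and the microscope head partly hides the top view, so I relied on the contact.
- **carrier_rect in the side view:** that comparison was unusable (poor fit, 0.78 mismatch), so its position rests on the top view alone.

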